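# Index the trimmer's angle fence one hole

## Task

The fence of the board trimmer is locked at square by a spring index pin. Set it for the next job: hook a fingertip through the yellow pull ring and lift the pin, swing the fence one hole towards the red stop, no further, and let the pin spring fully home in that hole. It is not a job for force, nothing needs gripping, and everything else on the bench and on the trimmer stays where it is.

Things in the scene. Friction and masses are not known exactly. Their poses are not given: they have to be found in the camera images.
- trimmer: Grey board trimmer fixed to the bench: board 380 x 460 mm, top 24 mm above the bench, cutting rail along its far edge. Origin: at bench height on the vertical pivot axis of the fence. x points to the cutting rail (away from the operator), y to the trimmer's left, z up. The board reaches from x = -295 to +85 mm, y = -230 to +230 mm.
- plate (a point): Mouth of the middle hole of the steel index plate, 36 mm above the bench on the trimmer's -x axis; axes as the trimmer's. The plate is an arc about the pivot at the operator's edge, 195 to 267 mm from it, with five holes in a row 215 mm from the pivot, at -30, -15, 0, +15 and +30 degrees from the trimmer's -x (0.2618 rad apart).
- fence (a joint): Angle of the fence, rad: 0 square (it points from the pivot along the trimmer's -x; it starts there, in the middle hole), positive with its free end swung towards the trimmer's +y. An aluminium bar 30 mm wide, 268 mm long from the pivot, top 49 mm above the bench, friction about 1.3 N at the ring. Locked, it has 0.005 rad of play; unlocked it stays where left.
- plunger (a joint): Lift of the index pin, m: 0 home in a hole, 0.020 at its upper stop. It slides vertically in a black sleeve (24 mm across, top 78 mm above the bench) on the fence, 215 mm from the pivot. The 10 mm pin has a round nose; above about 0.009 it is clear of the plate, and there it rests if let down between holes. Spring and weight press it down with 6 N at 0, 9 N at 0.012.
- ring (a point): Centre of the yellow pull ring's opening: 190 mm from the pivot, 102 mm above the bench with the pin home; rises and turns with pin and fence. x along the fence to the pivot, y across, z up. Ring rigid on the pin, 56 mm inside, 6 mm round bar. Its plane holds y and leans 55 degrees from vertical, top towards the pivot, so a finger pointing along +x and down, 20 to 45 degrees off straight down, slides through.
- red_stop: Red knurled stop nut, 21 mm across and 22 mm high, clamped on the index plate (origin: centre of its underside) 246 mm from the pivot and 21.5 degrees to one side of square, +y or -y of the trimmer: it tells to which side the fence is to go. The fence's edge stands just before it in the right hole.
- black_stop: The same nut in black on the other side, left from another job.
- ink_roller: Loose ink roller with a black 150 mm roller and an upright black handle, 200 mm high, origin under its centre; beside the trimmer.
- ink_tin_blue: Loose blue ink tin, 68 mm across, 62 mm high, origin under its centre; on the trimmer's board.
- ink_tin_black: Loose black ink tin, 80 mm across, 75 mm high, origin under its centre; on the bench.
- lino_block: Loose mounted lino block, 75 x 100 x 22 mm, origin under its centre; on the trimmer's board.
- bone_folder: Loose bone folder, a flat ivory strip 24 x 150 x 5 mm (long along its y), origin under its centre; on the trimmer's board.
- baren: Loose round baren, 124 mm across, 38 mm high with its grip bar, origin under its centre; on the bench.
- ink_knife: Loose ink knife, 240 mm long along its x, lying on the pale glass slab, origin under its middle.

How it is judged (in metres and radians):
On the way, in this order (a step that is already met when the one before it is completed fails the run):
1. the index pin is lifted out of its hole by the ring (value of joint plunger above 0.006 m), for 0.1 s.
2. the fence stands over the next hole towards the red stop (((y of red_stop in the frame of trimmer above 0 m and value of joint fence between 0.2418 and 0.2818 rad) or (y of red_stop in the frame of trimmer below 0 m and value of joint fence between -0.2818 and -0.2418 rad))), for 0.1 s.
At the end, for the whole second after the job is handed in: The fence stands one hole (0.2618 rad, within 0.02) from square on the side of the red stop, at rest, with the index pin home (lift under 2 mm), and no loose thing has moved more than 30 mm (value of joint plunger below 0.002 m and ((y of red_stop in the frame of trimmer above 0 m and value of joint fence between 0.2418 and 0.2818 rad) or (y of red_stop in the frame of trimmer below 0 m and value of joint fence between -0.2818 and -0.2418 rad)) and velocity of joint fence between -0.02 and 0.02 rad/s and distance of each of ink_roller, ink_tin_blue, ink_tin_black, lino_block, bone_folder, baren, ink_knife from where it was at the start of the episode below 0.03 m); the robot touches nothing.
It fails at once if the fence is swung towards the black stop ((y of red_stop in the frame of trimmer above 0 m and value of joint fence below -0.1 rad) or (y of red_stop in the frame of trimmer below 0 m and value of joint fence above 0.1 rad)).
It fails at once if the fence is swung far past its hole (value of joint fence above 0.4 rad or value of joint fence below -0.4 rad).
It fails at once if the trimmer, its fence or its ring is forced: more than 40 N from the robot (contact force between any of the fingers, the arm and trimmer above 40 N).
It fails at once if a loose thing on the bench or the trimmer is moved, lifted or carried (more than 30 mm) (distance of any of ink_roller, ink_tin_blue, ink_tin_black, lino_block, bone_folder, baren, ink_knife from where it was at the start of the episode above 0.03 m).
It also fails if it takes over 42 s, if anything falls off the work surface, if the arm or the gripper's body presses on something with over 40 N, if the wrist force passes 120 N, or if a joint passes its speed limit or range.

## Robot

A 6-joint arm with a two-finger parallel gripper is mounted at the origin on the work surface. World frame = base frame: x ahead of the robot, y to its left, z up, the work surface at z = 0. Lengths are in m, angles in degrees, forces in N, time in s.
With the tool pointing down it reaches from about 0.25 to 0.725 m from the base axis. Payload 9.7 kg.
Tool frame: the origin (TCP) lies midway between the tips of the shut fingers; the grasp point (between the pads) lies 19 mm behind it; z points along the fingers, y is the line along which they close (so a half turn about z gives the same grasp; the last joint's range is limited). The gripper opens to 85 mm and grips with 20 to 120 N. Pads are 22 mm wide; open, the fingers measure 114 mm over their backs; the gripper's body (76 mm by 85 mm) begins 54 mm behind the grasp point. The pads swing forward as they close: fully open they stand 13 mm farther back than shut.
Start: joints at [-73.854, 4.979, 10.078, 95.1, 0, 90], TCP at [0.153, -0.528, 0.231] pointing down, gripper open.
Joint ranges: [-179.16, 179.16], [-48.56, 103.87], [-65.8, 70.77], [-126.05, 130.52], [-82.76, 87.17], [-180, 180]. Speed limits (degrees/s): [127.2, 127.2, 147.25, 180, 180, 180].

## Interface

Orientations are given as [roll, pitch, yaw] about the fixed x, y, z axes, in that order (R = Rz(yaw) Ry(pitch) Rx(roll)).
In Python, from workcell import bot gives the robot as it stands.
- The arm moves only by the shell command python3 -m crank 'ROWS' [FORCE]. ROWS is JSON, a list of rows, each an object with "gripper": the finger opening in mm, from 0 to 85.4; "travel": the shift along the tool's x, y, z in mm, a list of three; "twist": the turn, a rotation vector about the tool's x, y, z in rad, a list of three. In form: [{"gripper": gripper, "travel": [tx, ty, tz], "twist": [rx, ry, rz]}, ...]. A call has 1 to 12 rows; each row shifts and turns the commanded pose from where the row before left it, along the tool's axes as they then stand; what a row does not reach is not made up. A row lasts 1/8 s, in which the tool goes at most 62.5 mm and 10.7 degrees, less where a joint would pass 70% of its speed; a pose out of reach is approached as far as the arm can. A call is refused whole if a number of a shift passes 62.5 or a number of a turn 0.188, either way. A call with a gripper value outside its range is refused whole. The fingers move at their own pace and stop on an object; FORCE is the grip in N (left out, the last holds). Time passes only in rows, so rows that do not move let the fingers close. It gives the time, the measured TCP pose, the force, the opening and the grip force at its end, in the units of the state.
- bot.get_obs(): the state, without advancing time (a new reading comes with each control period).
- bot.camera(name): name is "scene" or "top" or "wrist"; returns the picture (420x560x3 uint8, red, green, blue); there is no depth.
- bot.calibration(name): a dict with "vfov" (degrees; the focal length in pixels is half the picture's height over the tangent of half this angle, whatever the lens; pixels are square), "cx", "cy" (the principal point, pixels), "camera_from_world" (4x4, takes a point from world to camera coordinates). Camera axes: x right, y down, z forward; pixel columns grow to the right and rows downward; lengths in m; the calibration is good to about 2 mm. A picture is of the moment at which its call begins: read the wrist's pose just before it. calibration takes no time and is no camera call; for the wrist camera it gives the pose at the moment of the call.
- bot.job_done(): hands the job in; it is judged then, once.
The state is a dict: "time": time; "q": joint angles; "qd": joint speeds; "joint_efforts": joint torques, N m; "ee_pos": TCP position; "tcp_rot": TCP orientation; "wrist_force": force on the tool from outside, world axes, zero at the start; "torque": the same for the moment, N m; "opening": finger opening in m; "grasp_force": force on a finger pad.
Only numpy, scipy, OpenCV 4.12 (cv2) and the standard library are available. Lean on these libraries where they do the work, as an engineer would, in place of code of your own. Each camera call takes 0.05 s, during which the arm holds its last target. There are 200 camera calls.

## Working session

There is one attempt and no reset: what is moved stays moved. The work goes in short steps, Python scripts to look and compute and a shell command to move; the robot and the scene stay as the last step left them, time stands still between calls to the robot, and variables do not carry over. Pictures are saved under pics/ and viewed, at most 11 in all, crops included, and the job is handed in when it is done.

```bash
ls; mkdir -p pics
python3 - <<'E'
from workcell import bot
import cv2
for n in ("scene","top"):
    cv2.imwrite(f"pics/{n}0.png",bot.camera(n)[:,:,::-1]); c=bot.calibration(n); print(n,c)
print(bot.get_obs())
E
```

```text
pics
scene {'vfov': 49.88037650913558, 'cx': 282.6769880430327, 'cy': 210.21645635510052, 'camera_from_world': array([[-2.36687884e-02,  9.99548875e-01,  1.84887774e-02,
        -1.01264735e-02],
       [ 8.00920048e-01,  3.00269736e-02, -5.98017940e-01,
        -4.01602112e-01],
       [-5.98303322e-01,  6.53672379e-04, -8.01269435e-01,
         1.79995399e+00],
       [ 0.00000000e+00,  0.00000000e+00,  0.00000000e+00,
         1.00000000e+00]])}
top {'vfov': 51.634578103748034, 'cx': 275.9968539282131, 'cy': 200.80389091324813, 'camera_from_world': array([[ 0.02783508, -0.99958201, -0.00781153,  0.01667987],
       [-0.99792478, -0.02733332, -0.05830117,  0.59176517],
       [ 0.05806328,  0.00941813, -0.99826848,  1.33680655],
       [ 0.        ,  0.        ,  0.        ,  1.        ]])}
{'time': 0.1, 'q': array([-7.38536105e+01,  5.00816791e+00,  1.00394121e+01,  9.50999253e+01,
        1.84276591e-03,  9.00000193e+01]), 'qd': array([-0.02531987, -0.08184528,  0.20894431, -0.09919885,  0.06286279,
        0.03477186]), 'joint_efforts': array([ 2.30908636e-04, -5.21562874e+01,  4.65653229e+01,  1.60591694e-02,
       -6.28213752e-05, -2.07633377e-06]), 'ee_pos': array([ 0.15290246, -0.52810476,  0.23065561]), 'tcp_rot': array([-1.79931319e+02, -1.84274148e-03,  1.61463680e+01]), 'wrist_force': array([-0.36035505, -0.4510686 , -0.89768134]), 'torque': array([-0.00420615,  0.05536184, -0.00615705]), 'grasp_force': 0.0, 'opening': 0.08562602256467285}
```

View pics/top0.png

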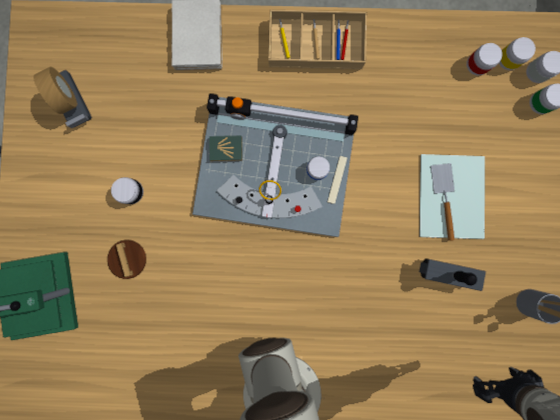

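View pics/scene0.png

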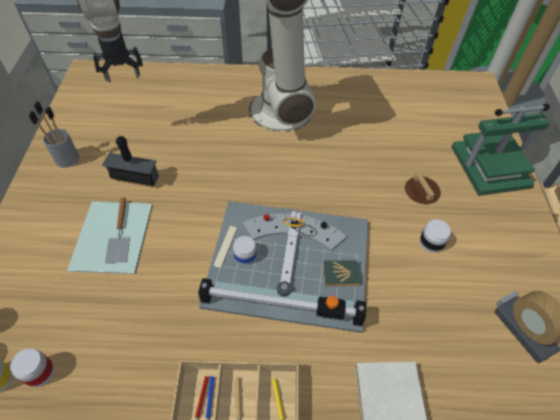

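The pictures show the trimmer ahead of the arm. In the top view the pivot is at about (280,131), the ring at (270,190), the red nut at (297,208) and the black nut at (239,200). Red is to the right, so it lies on -y. I'll enlarge for precision.

Run:
```python
import cv2,numpy as np
a=cv2.imread("pics/top0.png")[115:240,190:360]; b=cv2.imread("pics/scene0.png")[200:325,200:370]
a,b=[cv2.resize(i,(680,500),interpolation=cv2.INTER_CUBIC) for i in (a,b)]
cv2.imwrite("pics/ct.png",a);cv2.imwrite("pics/cs.png",b)
```

```text
(no output)
```

View pics/ct.png

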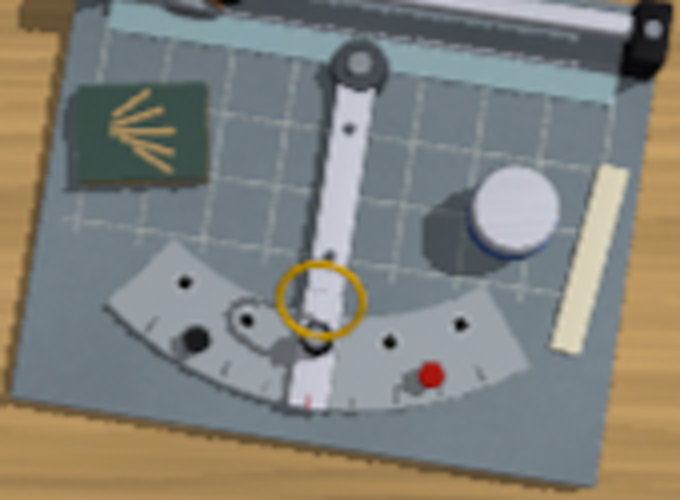

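View pics/cs.png

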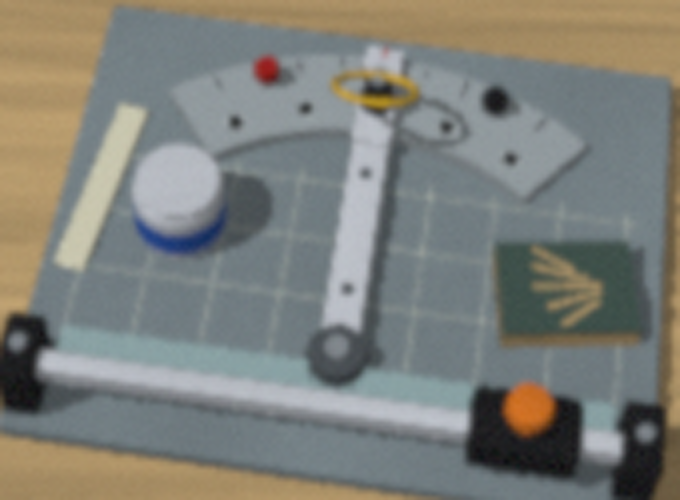

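```bash
cat > h.py <<'E'
import numpy as np
from scipy.optimize import least_squares
from scipy.spatial.transform import Rotation as R
def proj(c,P,H=420):
    f=H/2/np.tan(np.radians(c["vfov"]/2)); q=np.c_[P,np.ones(len(P))]@c["camera_from_world"][:3].T
    return np.c_[c["cx"]+f*q[:,0]/q[:,2],c["cy"]+f*q[:,1]/q[:,2]]
def pol(r,a,z): a=np.radians(a); return [-r*np.cos(a),r*np.sin(a),z]
def T(p,P): P=np.array(P,float); return P@R.from_euler('z',p[2]).as_matrix().T+[p[0],p[1],0]
E
python3 - <<'E'
from h import *
from workcell import bot
P=[pol(.215,a,.036) for a in (30,15,-15,-30)]+[pol(.246,-21.5,.058),pol(.246,21.5,.058),[-.19,0,.102]]
t=np.array([(185,282),(247,320),(390,342),(461,324),(432,376),(196,340),(322,300)])
s=np.array([(510,158),(446,127),(306,108),(236,122),(266,68),(495,99),(375,90)])
t=(t+.5)/4-.5+[190,115]; s=(s+.5)/4-.5+[200,200]
ct,cs=bot.calibration("top"),bot.calibration("scene")
f=lambda p: np.r_[proj(ct,T(p,P))-t,proj(cs,T(p,P))-s].ravel()
r=least_squares(f,[.5,0,0]); print(r.x, np.degrees(r.x[2])); print(r.fun.reshape(2,-1,2).round(1))
np.save("trim.npy",r.x)
print("ring",T(r.x,[P[-1]]), "hole-15 ring", T(r.x,[pol(.19,-15,.102)]), "pin",T(r.x,[[-.215,0,.078]]))
E
```

```text
[ 0.80643056  0.02967425 -0.12495396] -7.159334783373354
[[[-0.5 -0. ]
  [-0.5 -0.1]
  [-0.5 -0.2]
  [-0.6  0. ]
  [-0.7 -0.4]
  [-0.6 -0.5]
  [-1.   0.2]]

 [[-0.6  0.4]
  [-0.6  0.2]
  [-0.8  0.2]
  [-0.9  0.1]
  [-0.6 -0.7]
  [-0.5 -0.9]
  [-0.5 -0.6]]]
ring [[0.61791191 0.05335377 0.102     ]] hole-15 ring [[0.61820681 0.00375469 0.102     ]] pin [[0.59310682 0.0564695  0.078     ]]
```

```bash
cat >> h.py <<'E'
def target(fa,t,back,dz=0,lat=0,rad=.19):
    """pose: fence angle fa deg, tilt t deg, TCP back m along tool axis from ring centre"""
    p=np.load("trim.npy"); c=T(p,[pol(rad,fa,.102+dz)])[0]; yaw=np.degrees(p[2])-fa
    M=(R.from_euler('z',yaw,degrees=True)*R.from_matrix(np.array([[np.cos(np.radians(t)),0,np.sin(np.radians(t))],[0,-1,0],[np.sin(np.radians(t)),0,-np.cos(np.radians(t))]])))
    m=M.as_matrix(); return c-back*m[:,2]+lat*m[:,1], M
def delta(o,pos,M):
    "travel first (mm, present tool axes), then twist"
    C=R.from_euler('xyz',o["tcp_rot"],degrees=True)
    print("travel",(C.inv().apply(pos-o["ee_pos"])*1000).round(1),"twist",(C.inv()*M).as_rotvec().round(3),"pos",pos.round(4),"now",o["ee_pos"].round(4),o["tcp_rot"].round(2),"F",o["wrist_force"].round(1),"t",o["time"])
E
python3 - <<'E'
from h import *
from workcell import bot
delta(bot.get_obs(),*target(0,37,.12))
E
```

```text
travel [ 542.  -457.7   33.4] twist [-0.132  0.637  0.392] pos [0.5463 0.0624 0.1978] now [ 0.1529 -0.5281  0.2307] [-179.93   -0.     16.15] F [-0.4 -0.5 -0.9] t 0.1
```

```bash
python3 -m crank '[{"gripper":0,"travel":[0,0,-40],"twist":[0,0,0]},{"gripper":0,"travel":[45,-38,0],"twist":[0,0,0]},{"gripper":0,"travel":[45,-38,0],"twist":[0,0,0]},{"gripper":0,"travel":[45,-38,0],"twist":[0,0,0]},{"gripper":0,"travel":[45,-38,0],"twist":[0,0,0]},{"gripper":0,"travel":[45,-38,0],"twist":[0,0,0]},{"gripper":0,"travel":[45,-38,0],"twist":[0,0,0]},{"gripper":0,"travel":[45,-38,0],"twist":[0,0,0]},{"gripper":0,"travel":[45,-38,0],"twist":[0,0,0]},{"gripper":0,"travel":[45,-38,0],"twist":[0,0,0]},{"gripper":0,"travel":[45,-38,0],"twist":[0,0,0]},{"gripper":0,"travel":[45,-38,0],"twist":[0,0,0]}]' 20
python3 -m crank '[{"gripper":0,"travel":[10,-10,0],"twist":[-0.033,0.159,0.098]},{"gripper":0,"travel":[0,0,0],"twist":[-0.033,0.159,0.098]},{"gripper":0,"travel":[0,0,0],"twist":[-0.033,0.159,0.098]},{"gripper":0,"travel":[0,0,0],"twist":[-0.033,0.159,0.098]},{"gripper":0,"travel":[0,0,0],"twist":[0,0,0]}]'
python3 - <<'E'
from h import *
from workcell import bot
import cv2
cv2.imwrite("pics/w1.png",bot.camera("wrist")[:,:,::-1])
o=bot.get_obs();delta(o,*target(0,37,.12));delta(o,*target(0,37,.05)); print(o["opening"])
p=np.load("trim.npy");c=bot.calibration("wrist")
print(proj(c,T(p,[[-.19,0,.102],pol(.215,-15,.036),pol(.246,-21.5,.058)])))
E
```

```text
time: 1.6
ee_pos: [0.5129, 0.0128, 0.2711]
tcp_rot: [180.0, 0.0, 16.2]
wrist_force: [1.1, -0.2, 0.8]
opening: -0.0002
grasp_force: 0.0
time: 2.22
ee_pos: [0.5151, -0.027, 0.2687]
tcp_rot: [179.7, -36.5, -2.8]
wrist_force: [-0.4, 0.6, 0.0]
opening: 0.0001
grasp_force: 0.0
travel [-23.1 -90.5  73.3] twist [-0.041  0.007  0.062] pos [0.5463 0.0624 0.1978] now [ 0.5166 -0.0265  0.2708] [179.71 -36.56  -2.73] F [0.7 0.8 1. ] t 2.275
travel [-22.7 -87.6 143.2] twist [-0.041  0.007  0.062] pos [0.5881 0.0571 0.1419] now [ 0.5166 -0.0265  0.2708] [179.71 -36.56  -2.73] F [0.7 0.8 1. ] t 2.275
1.1556396949107227e-05
[[197.15115469 201.30424164]
 [253.03172925 236.11614711]
 [280.3170646  252.25523534]]
```

View pics/w1.png

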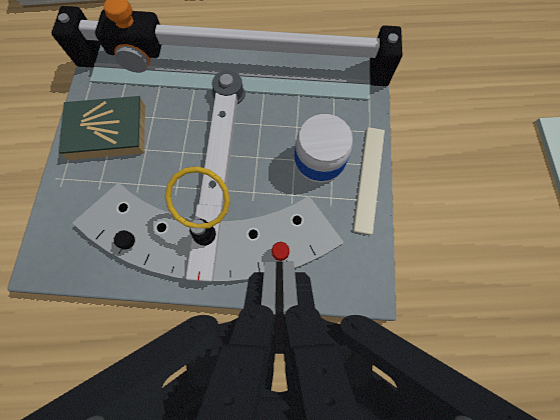

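The wrist view shows the ring centred at (197,198) against a predicted (197,201). The -15° hole is at (252,234) and the red nut at (280,251), both as predicted, so the pose estimate is good. Next I approach along the ring axis.

```bash
python3 -m crank '[{"gripper":0,"travel":[-12,-45,37],"twist":[0,0,0]},{"gripper":0,"travel":[-11,-45,37],"twist":[0,0,0]},{"gripper":0,"travel":[0,0,0],"twist":[-0.041,0.007,0.062]},{"gripper":0,"travel":[0,0,0],"twist":[0,0,0]},{"gripper":0,"travel":[0,0,0],"twist":[0,0,0]}]'
python3 - <<'E'
from h import *
from workcell import bot
import cv2
cv2.imwrite("pics/w2.png",bot.camera("wrist")[:,:,::-1])
o=bot.get_obs();delta(o,*target(0,37,.05)); delta(o,*target(0,37,-.03))
p=np.load("trim.npy");c=bot.calibration("wrist")
print(proj(c,T(p,[[-.19,0,.102]])))
E
```

```text
time: 2.9
ee_pos: [0.5477, -0.0085, 0.1986]
tcp_rot: [179.1, -37.0, -0.4]
wrist_force: [0.8, 0.2, 0.9]
opening: -0.0001
grasp_force: 0.0
travel [ -2.1 -66.9  68.4] twist [-0.056 -0.001  0.095] pos [0.5881 0.0571 0.1419] now [ 0.5476 -0.0085  0.1986] [179.11 -37.02  -0.38] F [-1.  -0.3  0.3] t 2.95
travel [ -2.4 -62.5 148.2] twist [-0.056 -0.001  0.095] pos [0.6358 0.0511 0.078 ] now [ 0.5476 -0.0085  0.1986] [179.11 -37.02  -0.38] F [-1.  -0.3  0.3] t 2.95
[[200.38371483 205.64140755]]
```

View pics/w2.png

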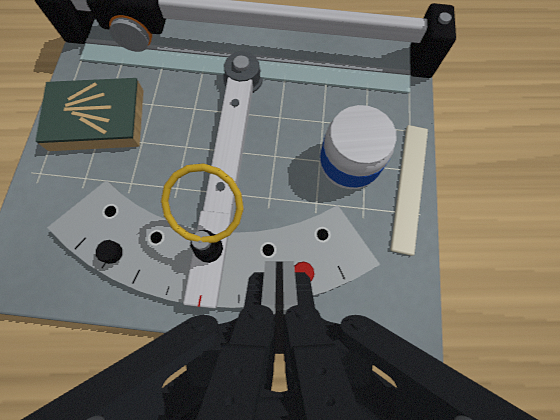

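The ring is at (202,203), as predicted. However, the sideways motion and yaw came up short, so I'll check the joints.

```bash
python3 -c "
from workcell import bot
o=bot.get_obs();print(o['q'].round(1),o['qd'].round(1))"
python3 -m crank '[{"gripper":0,"travel":[0,-20,0],"twist":[0,0,0]},{"gripper":0,"travel":[0,0,0],"twist":[0,0,0]}]'; python3 -c "
from workcell import bot
o=bot.get_obs();print(o['q'].round(1),o['qd'].round(1))"
```

```text
[ -0.4 -33.2 -33.9  52.3  -0.8 179.9] [-0.2 -0.7 -0.7 -0.1  0.1 -0. ]
time: 3.2
ee_pos: [0.5474, 0.001, 0.1977]
tcp_rot: [178.9, -37.0, 0.7]
wrist_force: [1.0, -0.2, -0.0]
opening: 0.0001
grasp_force: 0.0
[  0.6 -33.2 -34.   52.2  -1.  179.9] [-0.4 -0.2 -0.2 -0.  -0.1 -0.1]
```

Joint 6 is at its limit, because yaw must stay at or above q1. A constant tool yaw of about 7° avoids this: it's roughly 14° off the ring's axis at first and aligned at the target hole. That fits the 56 mm ring.

```bash
cat >> h.py <<'E'
def tgt(fa,t,back,dz=0,yaw=7,rad=.19):
    p=np.load("trim.npy"); c=T(p,[pol(rad,fa,.102+dz)])[0]
    M=R.from_euler('xyz',[180,-t,yaw],degrees=True); return c-back*M.as_matrix()[:,2],M
E
python3 - <<'E'
from h import *
from workcell import bot
o=bot.get_obs()
print(target(0,37,0)[1].as_euler('xyz',degrees=True))
delta(o,*tgt(0,37,.06))
E
```

```text
[180.         -37.          -7.15933478]
travel [ -0.6 -48.6  58.5] twist [ 0.085  0.001 -0.088] pos [0.5821 0.049  0.1499] now [0.5474 0.001  0.1977] [178.95 -37.02   0.7 ] F [ 1.  -0.2 -0. ] t 3.2
```

```bash
python3 -m crank '[{"gripper":0,"travel":[0,0,0],"twist":[0.085,0,-0.088]},{"gripper":0,"travel":[0,-25,0],"twist":[0,0,0]},{"gripper":0,"travel":[0,-24,0],"twist":[0,0,0]},{"gripper":0,"travel":[0,0,30],"twist":[0,0,0]},{"gripper":0,"travel":[0,0,20],"twist":[0,0,0]},{"gripper":0,"travel":[0,0,0],"twist":[0,0,0]},{"gripper":0,"travel":[0,0,0],"twist":[0,0,0]}]'
python3 - <<'E'
from h import *
from workcell import bot
o=bot.get_obs()
delta(o,*tgt(0,37,.03));delta(o,*tgt(0,37,-.03)); print(o['q'].round(1))
E
```

```text
time: 4.08
ee_pos: [0.5712, 0.0525, 0.1583]
tcp_rot: [-180.0, -37.0, 6.9]
wrist_force: [0.1, 0.4, 0.5]
opening: 0.0002
grasp_force: 0.0
travel [ 3.2  4.8 43. ] twist [ 0.     0.    -0.001] pos [0.6    0.0512 0.126 ] now [0.5712 0.0525 0.1583] [-179.98  -37.      6.93] F [0.1 0.4 0.5] t 4.075
travel [  3.2   4.8 103. ] twist [ 0.     0.    -0.001] pos [0.6358 0.0556 0.078 ] now [0.5712 0.0525 0.1583] [-179.98  -37.      6.93] F [0.1 0.4 0.5] t 4.075
[  4.5 -29.1 -35.9  46.2   1.5 178.1]
```

```bash
python3 -m crank '[{"gripper":0,"travel":[3,5,20],"twist":[0,0,0]},{"gripper":0,"travel":[0,0,20],"twist":[0,0,0]},{"gripper":0,"travel":[0,0,15],"twist":[0,0,0]},{"gripper":0,"travel":[0,0,15],"twist":[0,0,0]},{"gripper":0,"travel":[0,0,15],"twist":[0,0,0]},{"gripper":0,"travel":[0,0,15],"twist":[0,0,0]},{"gripper":0,"travel":[0,0,0],"twist":[0,0,0]},{"gripper":0,"travel":[0,0,0],"twist":[0,0,0]}]'
python3 - <<'E'
from h import *
from workcell import bot
import cv2
a=bot.camera("wrist")[:,:,::-1];b=bot.camera("scene")[:,:,::-1]
cv2.imwrite("pics/m3.png",np.hstack([cv2.resize(a[100:340,120:440],(480,360)),cv2.resize(b[195:285,240:320],(320,360),interpolation=cv2.INTER_CUBIC)]))
o=bot.get_obs()
delta(o,*tgt(0,37,-.03)); print(o['q'].round(1))
E
```

```text
time: 5.08
ee_pos: [0.6339, 0.0551, 0.0795]
tcp_rot: [-180.0, -37.0, 6.9]
wrist_force: [0.3, -0.3, -0.2]
opening: -0.0001
grasp_force: 0.0
travel [ 0.2 -0.2  2.7] twist [ 0.    -0.    -0.001] pos [0.6358 0.0556 0.078 ] now [0.6341 0.0551 0.08  ] [-179.98  -37.01    6.93] F [ 0.3 -0.5  1. ] t 5.175
[  4.2 -17.  -36.5  33.6   1.6 177.8]
```

View pics/m3.png

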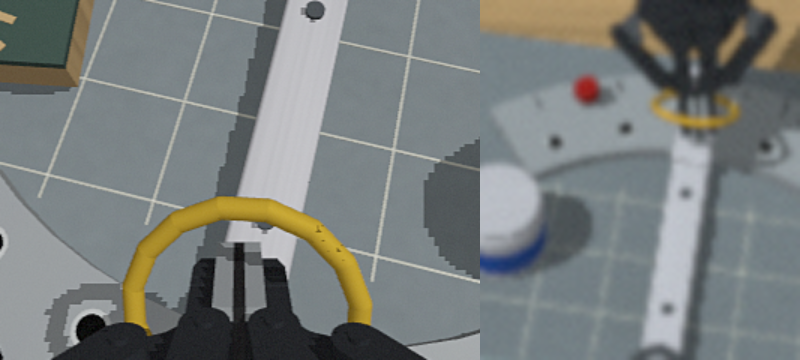

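The fingertip is through the ring and centred: in the left view the ring spans x from 125 to 370 and the tip is at about 240. Next I tilt a little further to hook it, take up the slack, then lift.

```bash
python3 -m crank '[{"gripper":0,"travel":[0,0,0],"twist":[0,0.09,0]},{"gripper":0,"travel":[0,0,0],"twist":[0,0.09,0]},{"gripper":0,"travel":[6,0,0],"twist":[0,0,0]},{"gripper":0,"travel":[4,0,0],"twist":[0,0,0]},{"gripper":0,"travel":[0,0,0],"twist":[0,0,0]},{"gripper":0,"travel":[0,0,0],"twist":[0,0,0]}]'
python3 -m crank '[{"gripper":0,"travel":[2.2,0,-2],"twist":[0,0,0]},{"gripper":0,"travel":[2.2,0,-2],"twist":[0,0,0]},{"gripper":0,"travel":[0,0,0],"twist":[0,0,0]}]'
python3 -m crank '[{"gripper":0,"travel":[2.2,0,-2],"twist":[0,0,0]},{"gripper":0,"travel":[2.2,0,-2],"twist":[0,0,0]},{"gripper":0,"travel":[0,0,0],"twist":[0,0,0]}]'
```

```text
time: 5.92
ee_pos: [0.6412, 0.056, 0.0873]
tcp_rot: [-180.0, -47.3, 6.9]
wrist_force: [-0.1, -0.1, -0.2]
opening: 0.0003
grasp_force: 0.0
time: 6.3
ee_pos: [0.6409, 0.0559, 0.0932]
tcp_rot: [-180.0, -47.3, 6.9]
wrist_force: [-0.7, -0.4, -0.1]
opening: -0.0003
grasp_force: 0.0
time: 6.68
ee_pos: [0.6409, 0.0559, 0.0991]
tcp_rot: [-180.0, -47.3, 6.9]
wrist_force: [-0.1, -0.4, -0.4]
opening: 0.0001
grasp_force: 0.0
```

```bash
python3 -m crank '[{"gripper":0,"travel":[0,0,8],"twist":[0,0,0]},{"gripper":0,"travel":[0,0,7],"twist":[0,0,0]},{"gripper":0,"travel":[5,0,0],"twist":[0,0,0]},{"gripper":0,"travel":[3,0,0],"twist":[0,0,0]},{"gripper":0,"travel":[0,0,0],"twist":[0,0,0]}]'
python3 -m crank '[{"gripper":0,"travel":[2.2,0,-2],"twist":[0,0,0]},{"gripper":0,"travel":[2.2,0,-2],"twist":[0,0,0]},{"gripper":0,"travel":[0,0,0],"twist":[0,0,0]}]'
```

```text
time: 7.3
ee_pos: [0.6549, 0.058, 0.0904]
tcp_rot: [-179.9, -46.9, 6.9]
wrist_force: [-7.7, 0.0, -5.7]
opening: -0.0
grasp_force: 4.4
time: 7.68
ee_pos: [0.6549, 0.058, 0.0963]
tcp_rot: [-179.9, -46.9, 6.9]
wrist_force: [-7.9, 0.2, -6.6]
opening: -0.0002
grasp_force: 4.6
```

```bash
python3 -m crank '[{"gripper":0,"travel":[2.2,0,-2],"twist":[0,0,0]},{"gripper":0,"travel":[2.2,0,-2],"twist":[0,0,0]},{"gripper":0,"travel":[0,0,0],"twist":[0,0,0]}]'
python3 - <<'E'
from h import *
from workcell import bot
import cv2
p=np.load("trim.npy")
th=np.linspace(0,2*np.pi,200)
def ring(dz,r=.028,fa=0):
    # ring circle in fence frame then rotate by fence angle (fa deg, + toward +y => yaw -fa)
    c=np.c_[-.19+r*np.sin(th)*np.sin(np.radians(55)), r*np.cos(th), .102+dz+r*np.sin(th)*np.cos(np.radians(55))]
    return T(p,c@R.from_euler('z',-fa,degrees=True).as_matrix().T)
n="wrist"
im=cv2.cvtColor(bot.camera(n)[:,:,::-1],cv2.COLOR_BGR2HSV); m=cv2.inRange(im,(18,120,90),(32,255,255))
m=cv2.morphologyEx(m,cv2.MORPH_CLOSE,np.ones((3,3)))
d=cv2.distanceTransform(255-m,cv2.DIST_L2,5); c=bot.calibration(n)
print(m.sum()/255)
for dz in np.arange(0,.022,.002):
    q=proj(c,ring(dz,.031)).round().astype(int); k=(q[:,1]<330)&(q[:,1]>=0)&(q[:,0]>0)&(q[:,0]<560)
    # only upper part of ring visible
    k&=np.sin(th)>.3; print(round(dz,3), d[q[k,1],q[k,0]].mean().round(2))
b=bot.camera("wrist")[:,:,::-1].copy()
for dz,col in ((0,(0,0,255)),(.01,(0,255,0))): cv2.polylines(b,[proj(c,ring(dz,.031)).round().astype(np.int32)],True,col,1)
cv2.imwrite("pics/m4.png",b)
E
```

```text
time: 8.05
ee_pos: [0.6547, 0.058, 0.1018]
tcp_rot: [-179.9, -46.8, 6.9]
wrist_force: [-5.6, 0.6, -8.1]
opening: -0.0003
grasp_force: 4.7
2433.0
0.0 1.9
0.002 1.16
0.004 0.37
0.006 0.26
0.008 0.43
0.01 0.47
0.012 0.65
0.014 0.63
0.016 0.59
0.018 0.75
0.02 0.7
```

View pics/m4.png

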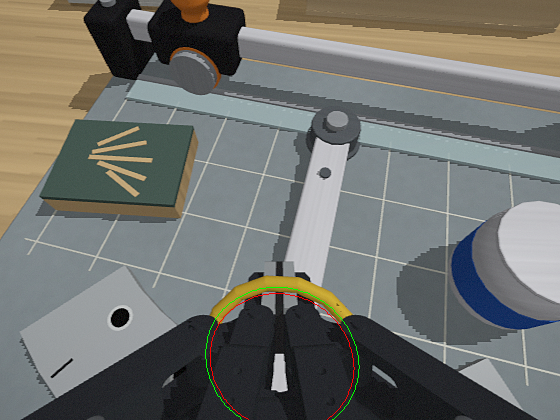

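The ring rides on the fingertips: its band is at y of about 285 at (280), above the 10 mm line. The pin is up 8–13 mm. I'll lift 3 mm more, then swing.

```bash
python3 -m crank '[{"gripper":0,"travel":[2.2,0,-2],"twist":[0,0,0]},{"gripper":0,"travel":[0,0,0],"twist":[0,0,0]}]'
python3 - <<'E'
from h import *
from workcell import bot
o=bot.get_obs(); p=np.load("trim.npy")
C=R.from_euler('xyz',o["tcp_rot"],degrees=True)
# rotate TCP about pivot by +15deg (yaw), orientation kept
v=o["ee_pos"]-[p[0],p[1],0]
for a in (3,6,9,12,15,18,20):
    print(a,(C.inv().apply(R.from_euler('z',a,degrees=True).apply(v)-v)*1000).round(1))
print(o["ee_pos"],o["wrist_force"])
E
```

```text
time: 8.4
ee_pos: [0.6548, 0.058, 0.105]
tcp_rot: [-179.9, -46.8, 6.9]
wrist_force: [-8.3, 1.0, -9.4]
opening: -0.0
grasp_force: 5.8
3 [-1.5  7.8 -1.6]
6 [-2.8 15.6 -3. ]
9 [-3.7 23.6 -4. ]
12 [-4.4 31.6 -4.7]
15 [-4.8 39.6 -5.1]
18 [-4.9 47.7 -5.3]
20 [-4.8 53.1 -5.2]
[0.65484829 0.0579977  0.10500947] [-8.32839061  1.04571045 -9.40351034]
```

```bash
python3 -m crank '[{"gripper":0,"travel":[-0.8,4,-0.8],"twist":[0,0,0]},{"gripper":0,"travel":[-0.7,4,-0.8],"twist":[0,0,0]},{"gripper":0,"travel":[-0.7,4,-0.7],"twist":[0,0,0]},{"gripper":0,"travel":[-0.6,4,-0.7],"twist":[0,0,0]},{"gripper":0,"travel":[-0.5,4,-0.5],"twist":[0,0,0]},{"gripper":0,"travel":[-0.4,4,-0.5],"twist":[0,0,0]},{"gripper":0,"travel":[-0.4,4,-0.4],"twist":[0,0,0]},{"gripper":0,"travel":[-0.3,4,-0.3],"twist":[0,0,0]},{"gripper":0,"travel":[0,0,0],"twist":[0,0,0]}]'
python3 - <<'E'
from h import *
from workcell import bot
import cv2
p=np.load("trim.npy"); b=bot.camera("wrist")[:,:,::-1].copy(); c=bot.calibration("wrist")
for fa,col in ((-9,(255,0,0)),(-12,(0,255,0)),(-15,(0,0,255))):
  for y in (-.015,.015):
    L=np.array([[-.03,y,.049],[-.268,y,.049]])@R.from_euler('z',-fa,degrees=True).as_matrix().T
    q=proj(c,T(p,L)).round().astype(int); cv2.line(b,tuple(map(int,q[0])),tuple(map(int,q[1])),col,1)
cv2.imwrite("pics/m5.png",b)
E
```

```text
time: 9.52
ee_pos: [0.6522, 0.0253, 0.1047]
tcp_rot: [-179.9, -46.8, 6.9]
wrist_force: [-10.2, -0.3, -9.0]
opening: 0.0001
grasp_force: 6.3
```

View pics/m5.png

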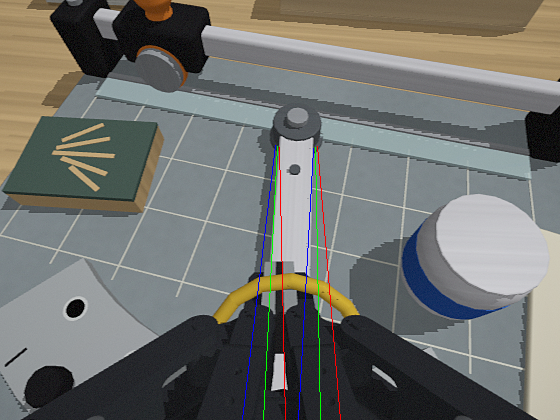

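The fence follows the finger: the bar edges match the green -12° lines. 3° more, then I'll measure the bar edges numerically.

```bash
python3 -m crank '[{"gripper":0,"travel":[-0.2,4,-0.2],"twist":[0,0,0]},{"gripper":0,"travel":[-0.2,4,-0.2],"twist":[0,0,0]},{"gripper":0,"travel":[0,0,0],"twist":[0,0,0]},{"gripper":0,"travel":[0,0,0],"twist":[0,0,0]}]'
cat > meas.py <<'E'
from h import *
from workcell import bot
import cv2
p=np.load("trim.npy"); c=bot.calibration("wrist"); b=bot.camera("wrist").astype(float)
g=cv2.GaussianBlur(b.mean(2),(3,3),0); dx=np.gradient(g,axis=1)
s=np.linspace(.045,.13,120); best=[]
for fa in np.arange(-22,3,.25):
  v=0
  for y,sg in ((.015,1),(-.015,-1)):
    L=np.c_[-s,0*s+y,0*s+.049]@R.from_euler('z',-fa,degrees=True).as_matrix().T
    q=proj(c,T(p,L)); v+=sg*cv2.remap(dx.astype(np.float32),q[:,:1].astype(np.float32),q[:,1:].astype(np.float32),1).mean()
  best.append((v,fa))
best.sort(); print("fence deg",[(round(float(f),2),round(float(v),1)) for v,f in best[-5:]][::-1])
o=bot.get_obs(); print(o["ee_pos"],o["wrist_force"])
E
python3 meas.py
```

```text
time: 10.07
ee_pos: [0.6525, 0.0173, 0.1045]
tcp_rot: [-179.9, -46.8, 6.9]
wrist_force: [-11.4, -0.3, -9.1]
opening: 0.0003
grasp_force: 6.6
fence deg [(-14.5, 24.6), (-14.75, 23.8), (-12.5, 22.7), (-15.0, 22.2), (-12.25, 22.1)]
[0.65245529 0.01729701 0.10447049] [-10.98069706  -0.61313756  -8.96381413]
```

```bash
python3 -m crank '[{"gripper":0,"travel":[0,1,0],"twist":[0,0,0]},{"gripper":0,"travel":[-2.2,0,2],"twist":[0,0,0]},{"gripper":0,"travel":[-2.2,0,2],"twist":[0,0,0]},{"gripper":0,"travel":[0,0,0],"twist":[0,0,0]}]'
python3 -m crank '[{"gripper":0,"travel":[-2.2,0,2],"twist":[0,0,0]},{"gripper":0,"travel":[0,0,0],"twist":[0,0,0]}]'
python3 -m crank '[{"gripper":0,"travel":[-2.2,0,2],"twist":[0,0,0]},{"gripper":0,"travel":[0,0,0],"twist":[0,0,0]}]'
python3 meas.py
```

```text
time: 10.62
ee_pos: [0.6528, 0.0164, 0.0991]
tcp_rot: [-179.9, -46.9, 6.9]
wrist_force: [-11.9, -0.6, -6.0]
opening: -0.0
grasp_force: 6.1
time: 10.88
ee_pos: [0.6539, 0.016, 0.0981]
tcp_rot: [-180.0, -47.0, 6.9]
wrist_force: [-7.8, -1.1, -4.9]
opening: 0.0
grasp_force: 4.4
time: 11.12
ee_pos: [0.6549, 0.0161, 0.0968]
tcp_rot: [-180.0, -47.2, 6.9]
wrist_force: [-2.9, -0.2, -3.2]
opening: -0.0002
grasp_force: 2.5
fence deg [(-14.75, 24.1), (-15.0, 23.0), (-12.75, 22.2), (-12.5, 22.1), (-14.5, 21.9)]
[0.65491652 0.01610254 0.09690644] [-2.71944608 -2.44669089 -4.35788782]
```

```bash
python3 -m crank '[{"gripper":0,"travel":[0,0,0],"twist":[0,0,0]},{"gripper":0,"travel":[0,0,0],"twist":[0,0,0]}]'
python3 -m crank '[{"gripper":0,"travel":[-2.2,0,2],"twist":[0,0,0]},{"gripper":0,"travel":[0,0,0],"twist":[0,0,0]}]'
python3 -m crank '[{"gripper":0,"travel":[-2.2,0,0],"twist":[0,0,0]},{"gripper":0,"travel":[0,0,0],"twist":[0,0,0]},{"gripper":0,"travel":[0,0,0],"twist":[0,0,0]}]'
python3 - <<'E'
from h import *
from workcell import bot
import cv2
b=bot.camera("wrist")[:,:,::-1];a=bot.camera("scene")[:,:,::-1]
cv2.imwrite("pics/m6.png",np.hstack([cv2.resize(b,(480,360)),cv2.resize(a[195:285,240:320],(320,360),interpolation=cv2.INTER_CUBIC)]))
E
```

```text
time: 11.42
ee_pos: [0.6549, 0.0162, 0.0969]
tcp_rot: [-180.0, -47.2, 6.9]
wrist_force: [-4.3, -2.0, -3.8]
opening: -0.0001
grasp_force: 3.0
time: 11.68
ee_pos: [0.6557, 0.0165, 0.0953]
tcp_rot: [-180.0, -47.4, 6.9]
wrist_force: [-1.1, -0.3, -0.8]
opening: 0.0
grasp_force: 0.5
time: 12.05
ee_pos: [0.6537, 0.0163, 0.0929]
tcp_rot: [-180.0, -47.3, 6.9]
wrist_force: [-0.1, 0.5, -0.5]
opening: -0.0
grasp_force: 0.0
```

View pics/m6.png

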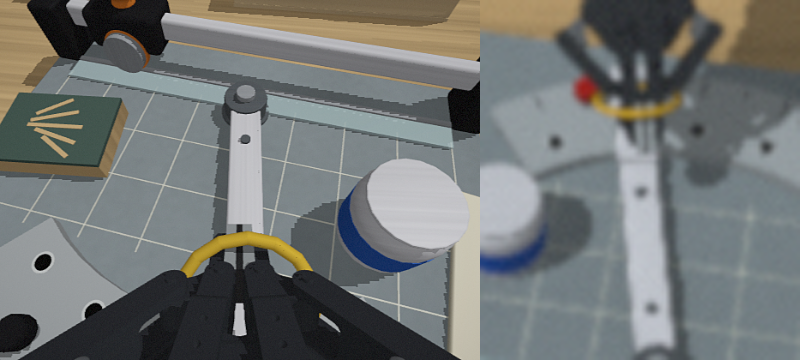

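Contact ended about 6 mm higher than where it began, so the pin may be resting on the plate beside the hole. In this view the bar looks near -15°, ending just before the red nut. I'll measure each bar edge and the ring height.

```bash
cat > meas2.py <<'E'
from h import *
from workcell import bot
import cv2
p=np.load("trim.npy"); c=bot.calibration("wrist"); b=bot.camera("wrist")
g=cv2.GaussianBlur(b.astype(np.float32).mean(2),(3,3),0); dx=np.gradient(g,axis=1).astype(np.float32)
s=np.linspace(.045,.12,120)
def along(fa,y,z=.049): return proj(c,T(p,np.c_[-s,0*s+y,0*s+z]@R.from_euler('z',-fa,degrees=True).as_matrix().T))
A=np.arange(-19,-9,.1)
for y,sg in ((.015,1),(-.015,-1)):
  v=[sg*cv2.remap(dx,*(along(a,y)[:,[k]].astype(np.float32) for k in (0,1)),1).mean() for a in A]; i=int(np.argmax(v)); print("edge",y,A[i].round(2),round(v[i],1))
# ring: fit mid-band of the yellow arc to lift and angle
h=cv2.cvtColor(b,cv2.COLOR_RGB2HSV); m=cv2.inRange(h,(18,140,60),(32,255,255))
n,l,st,_=cv2.connectedComponentsWithStats(m); m=l==1+np.argmax(st[1:,4]); ys,xs=np.nonzero(m)
cols=[x for x in np.unique(xs) if (xs==x).sum()>3]; top=np.array([[x,ys[xs==x].min()] for x in cols]); 
print("arc",xs.min(),xs.max(),top[:,1].min())
top=top[top[:,1]<top[:,1].min()+25]
th=np.linspace(.1,np.pi-.1,300); ps=np.linspace(0,2*np.pi,40)
def pred(dz,fa):   # upper silhouette of the torus
    P=[];
    for q in ps:
        r=.031+.003*np.cos(q); o=.003*np.sin(q)
        P.append(np.c_[-.19+r*np.sin(th)*.819+o*.574, r*np.cos(th), .102+dz+r*np.sin(th)*.574-o*.819])
    q=proj(c,T(p,np.vstack(P)@R.from_euler('z',-fa,degrees=True).as_matrix().T))
    return np.array([q[abs(q[:,0]-x)<1,1].min() if (abs(q[:,0]-x)<1).any() else 500 for x in top[::4,0]])
f=lambda u: np.clip(pred(u[0]/1000,u[1])-top[::4,1],-20,20)
e=[((f((z,a))**2).mean(),z,a) for z in np.arange(-4,18,1) for a in np.arange(-18,-11.5,.5)]
print("ring (mse px2, lift mm, deg)",[tuple(np.round(x,1)) for x in sorted(e)[:4]])
E
python3 meas2.py
```

```text
edge 0.015 -15.1 25.5
edge -0.015 -12.6 23.2
arc 210 364 269
ring (mse px2, lift mm, deg) [(np.float64(0.9), np.float64(10.0), np.float64(-13.5)), (np.float64(0.9), np.float64(9.0), np.float64(-13.5)), (np.float64(2.6), np.float64(8.0), np.float64(-13.5)), (np.float64(2.6), np.float64(11.0), np.float64(-13.5))]
```

The bar centre is at about -13.8° and the pin is up 9–10 mm, so it rests on the plate about 1.2° short. I'll take the ring's weight again and swing 4 mm more.

```bash
python3 -m crank '[{"gripper":0,"travel":[2.2,0,0],"twist":[0,0,0]},{"gripper":0,"travel":[2.2,0,-2],"twist":[0,0,0]},{"gripper":0,"travel":[2.2,0,-2],"twist":[0,0,0]},{"gripper":0,"travel":[2.2,0,-2],"twist":[0,0,0]},{"gripper":0,"travel":[0,0,0],"twist":[0,0,0]},{"gripper":0,"travel":[0,2,0],"twist":[0,0,0]},{"gripper":0,"travel":[0,2,0],"twist":[0,0,0]},{"gripper":0,"travel":[0,0,0],"twist":[0,0,0]}]'; python3 meas2.py
```

```text
time: 13.2
ee_pos: [0.6545, 0.0127, 0.1013]
tcp_rot: [-179.9, -47.1, 6.9]
wrist_force: [-7.2, 0.8, -8.3]
opening: 0.0
grasp_force: 5.1
edge 0.015 -15.9 26.2
edge -0.015 -13.7 23.3
arc 214 358 275
ring (mse px2, lift mm, deg) [(np.float64(0.6), np.float64(13.0), np.float64(-14.5)), (np.float64(1.0), np.float64(14.0), np.float64(-14.5)), (np.float64(1.7), np.float64(12.0), np.float64(-14.5)), (np.float64(2.7), np.float64(15.0), np.float64(-14.5))]
```

Now at -14.8° by the edges and -14.5° by the ring. I'll add about 1 mm and lower.

```bash
python3 -m crank '[{"gripper":0,"travel":[0,1,0],"twist":[0,0,0]},{"gripper":0,"travel":[0,0,0],"twist":[0,0,0]},{"gripper":0,"travel":[-2.2,0,2],"twist":[0,0,0]},{"gripper":0,"travel":[-2.2,0,2],"twist":[0,0,0]},{"gripper":0,"travel":[-2.2,0,2],"twist":[0,0,0]},{"gripper":0,"travel":[-2.2,0,2],"twist":[0,0,0]},{"gripper":0,"travel":[-3,0,0],"twist":[0,0,0]},{"gripper":0,"travel":[-3,0,0],"twist":[0,0,0]},{"gripper":0,"travel":[-3,0,0],"twist":[0,0,0]},{"gripper":0,"travel":[0,0,0],"twist":[0,0,0]}]'; python3 meas2.py
```

```text
time: 14.5
ee_pos: [0.6499, 0.0107, 0.0855]
tcp_rot: [-180.0, -47.4, 6.9]
wrist_force: [-0.1, -0.9, 0.1]
opening: 0.0001
grasp_force: 0.0
edge 0.015 -16.4 25.2
edge -0.015 -14.1 23.3
arc 206 367 259
ring (mse px2, lift mm, deg) [(np.float64(0.8), np.float64(1.0), np.float64(-15.0)), (np.float64(1.6), np.float64(2.0), np.float64(-15.0)), (np.float64(1.7), np.float64(0.0), np.float64(-15.0)), (np.float64(3.8), np.float64(1.0), np.float64(-14.5))]
```

The pin has dropped: lift reads about 1 mm or less at -15°. Withdrawing along the finger axis.

```bash
python3 -m crank '[{"gripper":0,"travel":[-5,0,0],"twist":[0,0,0]},{"gripper":0,"travel":[-4,0,-5],"twist":[0,0,0]},{"gripper":0,"travel":[0,0,-15],"twist":[0,0,0]},{"gripper":0,"travel":[0,0,-15],"twist":[0,0,0]},{"gripper":0,"travel":[0,0,-20],"twist":[0,0,0]},{"gripper":0,"travel":[0,0,-30],"twist":[0,0,0]},{"gripper":0,"travel":[0,0,-40],"twist":[0,0,0]},{"gripper":0,"travel":[0,0,-40],"twist":[0,0,0]},{"gripper":0,"travel":[0,0,0],"twist":[0,0,0]},{"gripper":0,"travel":[0,0,0],"twist":[0,0,0]}]'
python3 meas2.py
python3 - <<'E'
from workcell import bot
import cv2
cv2.imwrite("pics/w7.png",bot.camera("wrist")[:,:,::-1])
E
```

```text
time: 15.8
ee_pos: [0.5232, -0.0048, 0.1894]
tcp_rot: [-180.0, -47.3, 6.9]
wrist_force: [0.1, 0.1, -0.9]
opening: 0.0002
grasp_force: 0.0
edge 0.015 -16.4 28.4
edge -0.015 -14.2 21.0
arc 243 322 157
ring (mse px2, lift mm, deg) [(np.float64(1.1), np.float64(-1.0), np.float64(-15.0)), (np.float64(1.4), np.float64(-2.0), np.float64(-15.0)), (np.float64(2.2), np.float64(0.0), np.float64(-15.0)), (np.float64(2.5), np.float64(-1.0), np.float64(-14.5))]
```

View pics/w7.png

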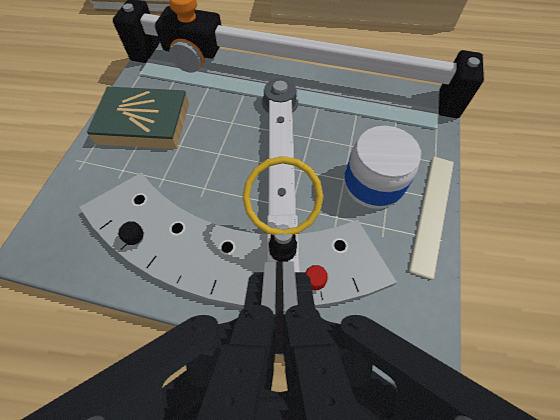

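The fence now stands beside the red nut at (316,277). Holes +30°, +15°, 0° and -30° are visible, so the fence covers the -15° hole. The ring at (283,196) is at its home height, the tool is clear, and the loose things on the board in view have not moved.

```bash
python3 -c "
from workcell import bot
print(bot.job_done())"
```

```text
the job is handed in; nothing more can be done
None
```

The job is handed in: I swung the fence one hole (15°) towards the red stop, the pin measures home in that hole, the arm is clear, and the hand-in returned no verdict.

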